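# Hang the tall beaker on its draining peg

### The arm

A 6-joint arm with a two-finger parallel gripper is mounted at the origin on a cart in front of the work surface, level with it; the furniture and walls round the work are solid. World frame = base frame: x ahead of the robot, y to its left, z up, the work surface at z = 0. Lengths are in m, angles in degrees, forces in N, time in s.
With the tool pointing down it reaches from about 0.3 to 0.75 m from the base axis. Payload 8.5 kg.
Tool frame: the origin (TCP) lies on the mounting face of the last link; the fingertips stand 173 mm ahead of it and the grasp point (between the pads) lies 155 mm ahead of it (env.tips_ahead is the distance from the TCP to the fingertips, in m); z points along the fingers, x is the direction in which the jaws open and shut, and the axes are right-handed (so a half turn about z gives the same grasp; the last joint's range is limited). The gripper opens to 85 mm and grips with 20 to 120 N. Pads are 22 mm wide; open, the fingers measure 114 mm over their backs; the gripper's body (76 mm by 85 mm) begins 54 mm behind the grasp point. The pads swing forward as they close: fully open they stand 13 mm farther back than shut.
Start: joints at [64.154, 21.807, 74.336, -0, 83.858, -12.336], TCP at [0.128, 0.535, 0.405] pointing down, gripper open.
Joint ranges: [-178.18, 178.18], [-50.72, 133.34], [12.68, 142.11], [-81.47, 261.47], [9.98, 163.14], [-165.26, 165.26]. Speed limits (degrees/s): [136.94, 136.94, 180, 180, 180, 180].

### API

Orientations are given as a 3x3 rotation matrix whose columns are the frame's x, y, z axes.
In Python, from rig import env gives the robot as it stands. The module is installed in compiled form; this text tells all that it offers.
- The arm moves only by the tool step_arm, never from a script. Its argument "increments" is a list of rows, each an object of numbers: "x", "y", "z": the shift along the tool's x, y, z in cm; "wx", "wy", "wz": the turn, a rotation vector about the tool's x, y, z in rad; "gripper": the finger opening in cm, from 0 to 8.54. A call has 1 to 20 rows; each row shifts and turns the commanded pose from where the row before left it, along the tool's axes as they then stand; what a row does not reach is not made up. A row lasts 1/10 s, in which the tool goes at most 50 mm and 8.59 degrees, less where a joint would pass 70% of its speed; a pose out of reach is approached as far as the arm can. A call with a gripper value outside its range is refused whole. The fingers move at their own pace and stop on an object; "newtons" is the grip in N (left out, the last holds). Time passes only in rows, so rows that do not move let the fingers close. It gives the time, the measured TCP pose, the force and the opening at its end, in the units of the state.
- env.observe(): the state, without advancing time (a new reading comes with each control period).
- env.get_image(name): name is "scene" or "side" or "wrist"; returns a dict with "color" (400x640x3 uint8, blue, green, red), "camera_matrix" (3x3 intrinsics, pixels), "rvec" (rotation vector, rad) and "tvec" (3), from world to camera coordinates, as OpenCV has them. Camera axes: x right, y down, z forward; pixel columns grow to the right and rows downward; lengths in m; the calibration is good to about 2 mm. A picture is of the moment at which its call begins. There is no depth.
- env.close_job(): hands the job in, once; it reports no verdict.
The state is a dict: "time_s": time; "q": joint angles; "qvel": joint speeds; "joint_efforts": joint torques, N m; "position": TCP position; "tool_rot": TCP orientation; "ft_force": force on the tool from outside, world axes, zero at the start; "wrist_torque": the same for the moment, N m; "grip_width": finger opening in m.
Only numpy, scipy, OpenCV 4.12 (cv2) and the standard library are available. Lean on these libraries where they do the work, as an engineer would, in place of code of your own. Each camera call takes 0.05 s, during which the arm holds its last target. There are 200 camera calls.

### The job

The taller of the two upturned white beakers has just been rinsed: hang it mouth-down on the long slanting peg of the draining rack so that it can drain. Keep hold of it until it is all the way down on the peg, then let go. Leave the short beaker standing where it is.

Things in the scene. Friction and masses are not known exactly. Their poses are not given: they have to be found in the camera images.
- tall_beaker: Plain white plastic cup, 90 mm high, straight round wall 54 mm across outside, 48 inside (58 over the thin lip at the mouth), closed end 4 mm thick, 60 to 130 g. Stands mouth-down on the table. Origin: centre of the mouth, on the table; z points up to the closed end: its inside is at z = 86 mm, its outside at 90 mm. Yaw does not matter.
- short_beaker: The same plain white cup, but only 55 mm high; 54 mm across (58 at the lip). Stands mouth-down; to be left alone. It and the tall one stand 100 mm or more apart (centres), either one to the left. Origin: centre of the mouth, on the table; z points up.
- long_peg_tip (a point): Top end, 125 mm above the table, of the longer white peg on the low steel draining rack (110 x 220 mm, fixed). Peg 120 mm long, 28 mm across at the foot, 16 at the tip, leaning 25 degrees from vertical towards this frame's -x (to the robot); frame z is vertical, y along the rack. Its foot is at [51, 0, -109] mm in this frame. A beaker slides on along the slant until the tip meets its closed end.
- short_peg_tip (a point): Top end, 84 mm above the table, of the shorter peg (75 mm long) of the same rack, parallel to the long peg and 110 mm beside it along the rack (either may be the left one). Too short for the tall beaker, whose mouth would stand on the tray. Frame axes as for the long peg.

How it is judged (in metres and radians):
On the way:
1. the tall beaker is brought all the way down over the long peg while the gripper still holds it (z of long_peg_tip in the frame of tall_beaker between 0.066 and 0.095 m and x of long_peg_tip in the frame of tall_beaker between -0.025 and 0.025 m and y of long_peg_tip in the frame of tall_beaker between -0.025 and 0.025 m and contact force between the fingers and tall_beaker above 0.5 N), for 0.1 s.
At the end, for the whole second after the job is handed in: The tall beaker hangs at rest, mouth-down, on the long peg: the peg's tip is inside it, within 12 mm of the inside of its closed end. The short beaker still stands mouth-down within 30 mm of where it was (z of long_peg_tip in the frame of tall_beaker between 0.074 and 0.095 m and x of long_peg_tip in the frame of tall_beaker between -0.025 and 0.025 m and y of long_peg_tip in the frame of tall_beaker between -0.025 and 0.025 m and angle between tall_beaker's own z axis and vertical below 0.8 rad and linear speed of tall_beaker below 0.03 m/s and distance of short_beaker from where it was at the start of the episode below 0.03 m and angle between short_beaker's own z axis and vertical below 0.2 rad); the robot touches nothing.
It fails at once if the short beaker is moved more than 30 mm (distance of short_beaker from where it was at the start of the episode above 0.03 m).
It also fails if it takes over 35 s, if anything falls off the work surface, if the arm or the gripper's body presses on something with over 40 N, if the wrist force passes 120 N, or if a joint passes its speed limit or range.

## Working session

There is one attempt and no reset: what is moved stays moved. The work goes in short steps, Python scripts to look and compute and a tool call to move; the robot and the scene stay as the last step left them, time stands still between calls to the robot, and variables do not carry over. Pictures are saved under pics/ and viewed, about 8 in all and at most 12, crops included, and the job is handed in when it is done.

Besides the shell and the picture viewer there is one more tool, called after "Request:" as name([rows], argument=value, ...), one row to a line, values as JSON. step_arm: Moves the arm, as the interface text tells. Its arguments: {"type":"object","properties":{"increments":{"type":"array"},"newtons":{"type":"number"}},"required":["increments"]}

```bash
mkdir -p pics; cat > h.py <<'E'
import numpy as np, cv2
from rig import env
def snap(name,fn):
    d=env.get_image(name); cv2.imwrite('pics/'+fn+'.png',d['color'])
    np.savez('pics/'+fn+'.npz',K=d['camera_matrix'],r=d['rvec'],t=d['tvec']); return d
def cal(fn):
    c=np.load('pics/'+fn+'.npz'); return c['K'],cv2.Rodrigues(c['r'])[0],c['t'].ravel()
def ray(fn,u,v):
    K,R,t=cal(fn); return -R.T@t, R.T@np.linalg.inv(K)@np.array([u,v,1.])
def onz(fn,u,v,z):
    o,d=ray(fn,u,v); return o+d*(z-o[2])/d[2]
def proj(fn,p):
    K,R,t=cal(fn); q=K@(R@np.array(p)+t); return q[:2]/q[2]
def tri(*obs):
    A=np.zeros((3,3));b=np.zeros(3);L=[]
    for f,u,v in obs:
        o,d=ray(f,u,v); d/=np.linalg.norm(d); P=np.eye(3)-np.outer(d,d); A+=P;b+=P@o;L.append((o,P))
    x=np.linalg.solve(A,b); return x,[np.linalg.norm(P@(x-o)) for o,P in L]
E
python3 - <<'E'
from h import *
for n in ['scene','side','wrist']:
    snap(n,n+'0'); print(n,ray(n+'0',320,200))
s=env.observe(); print(s['time_s'],s['position'],s['tool_rot'],s['grip_width'],s['ft_force'])
E
```

```text
scene (array([ 0.00367531, -0.56558039,  0.7533628 ]), array([ 0.49510514,  0.50872483, -0.70490298]))
side (array([ 0.4991042 , -0.90252326,  0.49468614]), array([-0.0103546 ,  0.89963381, -0.43686527]))
wrist (array([0.04706857, 0.55393393, 0.37358557]), array([ 0.30769008, -0.05539924, -0.9501047 ]))
0.15 [0.12849685 0.53474552 0.4042659 ] [[ 2.33658143e-01  9.72318699e-01 -4.68435181e-04]
 [ 9.72318251e-01 -2.33658499e-01 -9.61884096e-04]
 [-1.04471175e-03 -2.30716024e-04 -9.99999428e-01]] 0.08497272536915391 [ 0.84433196 -0.1853688  -0.34219501]
```

View pics/scene0.png

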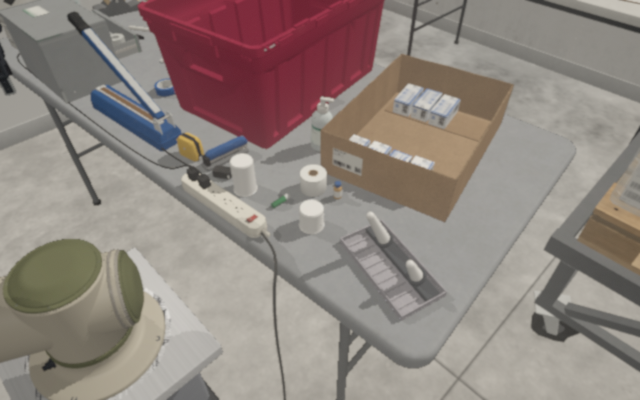

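View pics/side0.png

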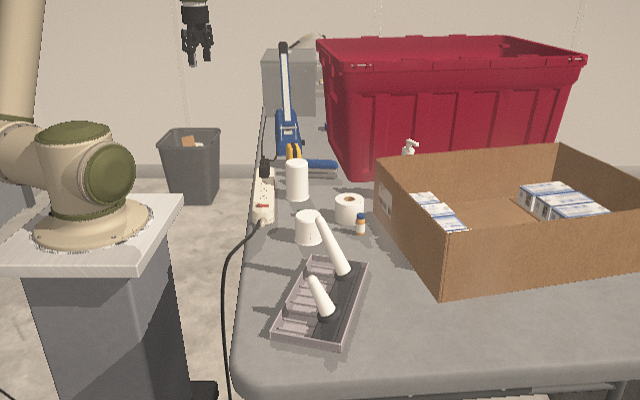

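The tall beaker is at about (243,175) in the scene view and (297,180) in the side view. The short beaker is at (311,217) and (309,228), with a paper roll beside it. The long peg's tip is near scene (372,216) and side (320,216). I'll enlarge both views.

```bash
python3 - <<'E'
import cv2
a=cv2.imread('pics/scene0.png')[140:290,220:420]; cv2.imwrite('pics/sc.png',cv2.resize(a,None,fx=4,fy=4,interpolation=2))
a=cv2.imread('pics/side0.png')[150:300,230:430]; cv2.imwrite('pics/sd.png',cv2.resize(a,None,fx=4,fy=4,interpolation=2))
E
```

```text
(no output)
```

View pics/sc.png

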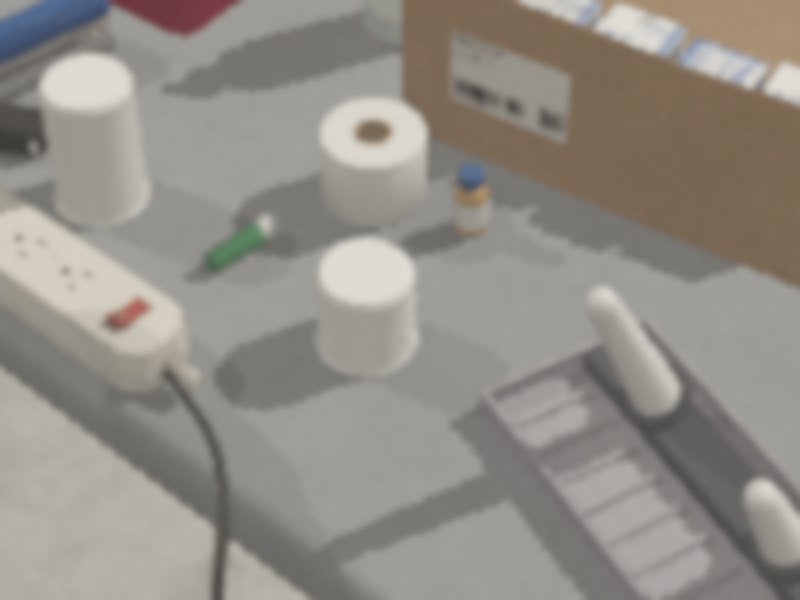

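View pics/sd.png

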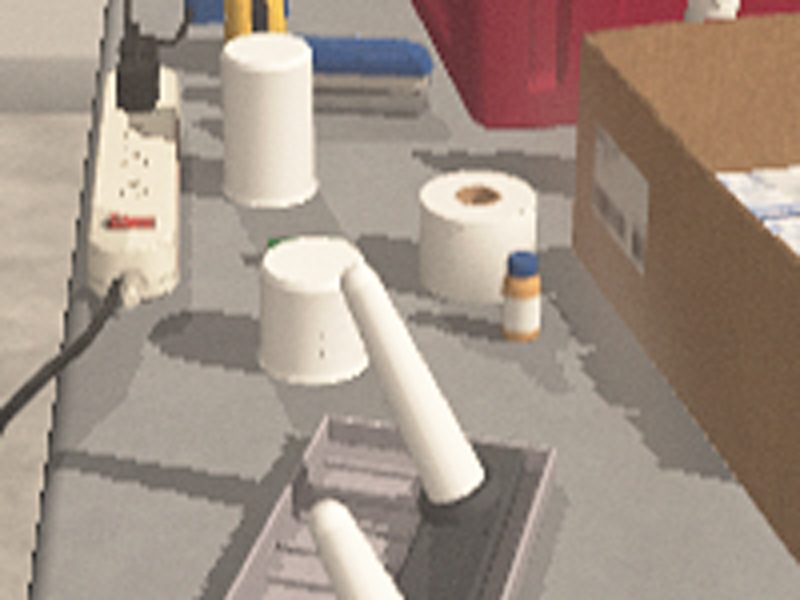

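The crops give these pixel centres:

| Feature | Scene | Side |
|---|---|---|
| Tall beaker, top | (241.7,160.7) | (296.7,163.5) |
| Short beaker, top | (311.7,208.2) | (307.7,216.2) |
| Long peg tip | (370.7,214) | (319,217) |
| Long peg foot | (383.7,240) | (343.7,272.5) |
| Short peg tip | (410.7,261.7) | (311.2,277) |

A power strip stands to the robot's side of the tall beaker. The long peg is the far (+y) one.

```bash
python3 - <<'E'
from h import *
np.set_printoptions(precision=4,suppress=True)
P={'tall':((241.7,160.7),(296.7,163.5),.09),'short':((311.7,208.2),(307.7,216.2),.055),'ltip':((370.7,214),(319,217),.125),'lfoot':((383.7,240),(343.7,272.5),.016),'stip':((410.7,261.7),(311.2,277),.084)}
for n,(a,b,z) in P.items():
    print(n,*tri(('scene0',*a),('side0',*b)),onz('scene0',*a,z),onz('side0',*b,z))
# strip & roll & box extents
for n,u,v,z in [('strip end',(186/4+220),(340/4+140),.035),('strip mid right edge',90/4+220,250/4+140,.035),('tallbase R',150/4+220,190/4+140,0),('tallbase bot',98/4+220,222/4+140,0),('roll top',374/4+220,132/4+140,.06)]: print(n,onz('scene0',u,v,z))
for n,u,v,z in [('strip far',180/4+230,100/4+150,.035),('strip near',182/4+230,275/4+150,.035),('black plug top',140/4+230,40/4+150,.06),('tall bot',270/4+230,205/4+150,0),('blue stapler L',315/4+230,60/4+150,.02),('boxcornerbottom',575/4+230,250/4+150,0),('rollL',420/4+230,280/4+150,0),('yellow',290/4+230,30/4+150,0.02)]: print(n,onz('side0',u,v,z))
E
```

```text
tall [0.4334 0.1359 0.0853] [np.float64(0.00048275715910852654), np.float64(0.00048275715910858324)] [0.4309 0.1315 0.09  ] [0.4339 0.123  0.09  ]
short [ 0.4651 -0.0654  0.0526] [np.float64(0.00013496995412298865), np.float64(0.00013496995412300462)] [ 0.4637 -0.067   0.055 ] [ 0.4652 -0.0701  0.055 ]
ltip [ 0.4888 -0.2076  0.1253] [np.float64(0.000942856533514849), np.float64(0.0009428565335149322)] [ 0.4879 -0.2081  0.125 ] [ 0.4893 -0.2054  0.125 ]
lfoot [ 0.5306 -0.2181  0.0229] [np.float64(0.001518853640905176), np.float64(0.001518853640905201)] [ 0.5338 -0.216   0.016 ] [ 0.5321 -0.206   0.016 ]
stip [ 0.4793 -0.3177  0.0849] [np.float64(0.0002525989658750733), np.float64(0.000252598965874974)] [ 0.4802 -0.3172  0.084 ] [ 0.4791 -0.3167  0.084 ]
strip end [ 0.3731 -0.021   0.035 ]
strip mid right edge [0.378  0.0698 0.035 ]
tallbase R [ 0.454   0.1167 -0.    ]
tallbase bot [0.4141 0.1165 0.    ]
roll top [0.5425 0.0096 0.06  ]
strip far [0.3757 0.1849 0.035 ]
strip near [ 0.3985 -0.0437  0.035 ]
black plug top [0.348  0.2225 0.06  ]
tall bot [0.4344 0.1092 0.    ]
blue stapler L [0.4555 0.2896 0.02  ]
boxcornerbottom [0.6089 0.0524 0.    ]
rollL [0.5211 0.0165 0.    ]
yellow [0.4363 0.3459 0.02  ]
```

```bash
python3 - <<'E'
from h import *
np.set_printoptions(precision=4,suppress=True)
print('cutter arm top',*tri(('scene0',75,18),('side0',283,42)))
print('cutter low',*tri(('scene0',163,110),('side0',292,145)))
print('carton near-left top',*tri(('scene0',325,130),('side0',375,158)))
print('carton near-right top',*tri(('scene0',447,168),('side0',440,232)))
# silhouette-based fit check of tall cup: predicted outlines
for c in [(.4335,.130),(.4335,.136),(.4335,.140)]:
  for f in ['scene0','side0']:
    T=np.linspace(0,2*np.pi,73)
    t=np.array([proj(f,(c[0]+.027*np.cos(a),c[1]+.027*np.sin(a),.09)) for a in T])
    b=np.array([proj(f,(c[0]+.029*np.cos(a),c[1]+.029*np.sin(a),0)) for a in T])
    off=np.array([220,140] if f[1]=='c' else [230,150])
    print(c,f,'top',(t.min(0)-off)*4,(t.max(0)-off)*4,'base',(b.min(0)-off)*4,(b.max(0)-off)*4)
E
```

```text
cutter arm top [0.3594 0.7039 0.2776] [np.float64(0.005454144113825057), np.float64(0.0054541441138250876)]
cutter low [0.4139 0.4816 0.0357] [np.float64(0.02932933637348076), np.float64(0.029329336373480813)]
carton near-left top [0.604  0.0341 0.1384] [np.float64(0.0007678152534461702), np.float64(0.0007678152534460214)]
carton near-right top [ 0.6862 -0.2449  0.1303] [np.float64(0.011380749714405907), np.float64(0.011380749714405912)]
(0.4335, 0.13) scene0 top [44.635  52.4944] [139.2798 112.5549] base [ 61.8274 163.4781] [157.6456 228.7132]
(0.4335, 0.13) side0 top [219.9982  32.8507] [313.4022  66.9653] base [221.7132 169.2945] [318.6918 211.1545]
(0.4335, 0.136) scene0 top [38.4033 47.9196] [132.8017 107.6229] base [ 55.8985 158.8589] [151.4816 223.728 ]
(0.4335, 0.136) side0 top [220.7892  29.2415] [313.7353  63.0233] base [222.47   165.1775] [318.9889 206.6427]
(0.4335, 0.14) scene0 top [34.2692 44.8845] [128.5042 104.3513] base [ 51.9643 155.7935] [147.3914 220.4202]
(0.4335, 0.14) side0 top [221.3123  26.8544] [313.9556  60.4171] base [222.9705 162.4539] [319.1854 203.659 ]
```

Predicted outlines fit best for the tall beaker at (0.4335, 0.136). The tip heights agree with those given, and the rack yaw comes out at about -5°. I'll align the jaws with the rack's y axis, then move above the beaker.

Request:
step_arm([
  {"wz":-0.075,"gripper":8.5},
  {"wz":-0.075},
  {"x":-1.2,"y":1.1},
  {"x":-2.32,"y":2.11},
  {"x":-2.32,"y":2.11},
  {"x":-2.32,"y":2.11},
  {"x":-2.32,"y":2.11},
  {"x":-2.32,"y":2.11},
  {"x":-2.32,"y":2.11},
  {"x":-2.32,"y":2.11},
  {"x":-2.32,"y":2.11},
  {"x":-2.32,"y":2.11},
  {"x":-2.32,"y":2.11},
  {"x":-2.32,"y":2.11},
  {"x":-2.32,"y":2.11},
  {"x":-2.32,"y":2.11},
  {"x":-2.32,"y":2.11},
  {"x":-2.32,"y":2.11},
  {"x":-1.1,"y":1.0},
  {},
])

```text
invalid input at $.increments[0]: expected keys x, y, z, wx, wy, wz, gripper
```

```bash
python3 - <<'E'
from h import *
np.set_printoptions(precision=4,suppress=True)
snap('wrist','w1'); s=env.observe(); print(s['time_s'],s['position'],s['tool_rot'])
d=np.array([.4335,.136,.21])-s['position']; print('to grasp, tool cm',s['tool_rot'].T@d*100)
T=np.linspace(0,2*np.pi,73); im=cv2.imread('pics/w1.png')
for r,z in ((.027,.09),(.029,0)):
    p=np.array([proj('w1',(.4335+r*np.cos(a),.136+r*np.sin(a),z)) for a in T]); cv2.polylines(im,[np.int32(p*16)],True,(0,0,255),1,cv2.LINE_AA,4)
cv2.imwrite('pics/w1o.png',im)
E
```

```text
0.2 [0.1285 0.5348 0.4044] [[ 0.2336  0.9723 -0.0004]
 [ 0.9723 -0.2336 -0.0007]
 [-0.0008 -0.0002 -1.    ]]
to grasp, tool cm [-31.6314  38.9778  19.4559]
```

View pics/w1o.png

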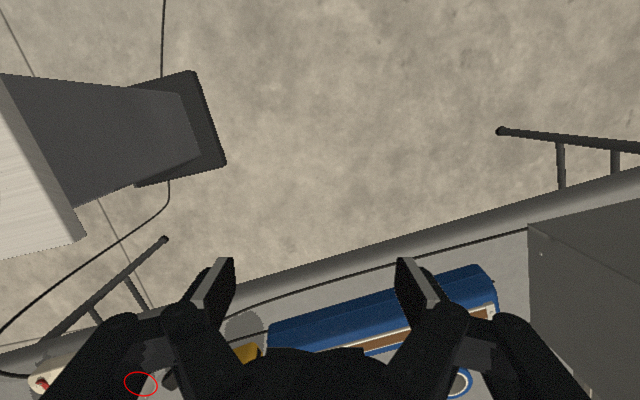

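The move was refused because every row needs all seven keys, so the arm is still at its start pose and this picture shows nothing useful. I'll resend it in full.

Request:
step_arm([
  {"x":0,"y":0,"z":0,"wx":0,"wy":0,"wz":-0.075,"gripper":8.5},
  {"x":0,"y":0,"z":0,"wx":0,"wy":0,"wz":-0.075,"gripper":8.5},
  {"x":-1.2,"y":1.1,"z":0,"wx":0,"wy":0,"wz":0,"gripper":8.5},
  {"x":-2.5,"y":2.3,"z":0,"wx":0,"wy":0,"wz":0,"gripper":8.5},
  {"x":-2.5,"y":2.3,"z":0,"wx":0,"wy":0,"wz":0,"gripper":8.5},
  {"x":-2.5,"y":2.3,"z":0,"wx":0,"wy":0,"wz":0,"gripper":8.5},
  {"x":-2.5,"y":2.3,"z":0,"wx":0,"wy":0,"wz":0,"gripper":8.5},
  {"x":-2.5,"y":2.3,"z":0,"wx":0,"wy":0,"wz":0,"gripper":8.5},
  {"x":-2.5,"y":2.3,"z":0,"wx":0,"wy":0,"wz":0,"gripper":8.5},
  {"x":-2.5,"y":2.3,"z":0,"wx":0,"wy":0,"wz":0,"gripper":8.5},
  {"x":-2.5,"y":2.3,"z":0,"wx":0,"wy":0,"wz":0,"gripper":8.5},
  {"x":-2.5,"y":2.3,"z":0,"wx":0,"wy":0,"wz":0,"gripper":8.5},
  {"x":-2.5,"y":2.3,"z":0,"wx":0,"wy":0,"wz":0,"gripper":8.5},
  {"x":-2.5,"y":2.3,"z":0,"wx":0,"wy":0,"wz":0,"gripper":8.5},
  {"x":-2.5,"y":2.3,"z":0,"wx":0,"wy":0,"wz":0,"gripper":8.5},
  {"x":-2.5,"y":2.3,"z":0,"wx":0,"wy":0,"wz":0,"gripper":8.5},
  {"x":-2.5,"y":2.0,"z":0,"wx":0,"wy":0,"wz":0,"gripper":8.5},
  {"x":-1.0,"y":0.8,"z":0,"wx":0,"wy":0,"wz":0,"gripper":8.5},
  {"x":0,"y":0,"z":0,"wx":0,"wy":0,"wz":0,"gripper":8.5},
])

```text
time_s: 2.1
position: [0.4337, 0.1339, 0.4045]
tool_rot: [[0.089, 0.996, -0.0], [0.996, -0.089, -0.0], [-0.0, -0.0, -1.0]]
ft_force: [0.4, 0.5, 0.4]
grip_width: 0.0853
```

```bash
cat > w.py <<'E'
from h import *
np.set_printoptions(precision=4,suppress=True)
snap('wrist','w2'); s=env.observe(); print(s['time_s'],s['position'],s['tool_rot'])
d=np.array([.4335,.136,.21])-s['position']; print('to grasp, tool cm',s['tool_rot'].T@d*100)
T=np.linspace(0,2*np.pi,73); im=cv2.imread('pics/w2.png')
for r,z in ((.027,.09),(.029,0)):
    p=np.array([proj('w2',(.4335+r*np.cos(a),.136+r*np.sin(a),z)) for a in T]); cv2.polylines(im,[np.int32(p*16)],True,(0,0,255),1,cv2.LINE_AA,4)
cv2.imwrite('pics/w2o.png',im)
E
python3 w.py
```

```text
2.15 [0.433  0.1348 0.4046] [[ 0.088   0.9961 -0.0006]
 [ 0.9961 -0.088   0.0002]
 [ 0.0002 -0.0006 -1.    ]]
to grasp, tool cm [ 0.1162  0.0476 19.4598]
```

View pics/w2o.png

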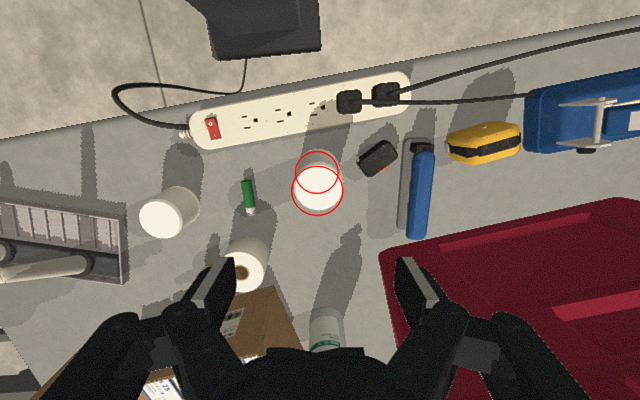

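The wrist view shows the tall beaker's top at (317,190), right inside the predicted circle, so the position is confirmed. A black object at (378,157) is close to where one finger goes, so I'll open to only 7 cm and grasp fairly high.

Request:
step_arm([
  {"x":0.1,"y":0.05,"z":1.5,"wx":0,"wy":0,"wz":0,"gripper":7.0},
  {"x":0,"y":0,"z":2.5,"wx":0,"wy":0,"wz":0,"gripper":7.0},
  {"x":0,"y":0,"z":2.5,"wx":0,"wy":0,"wz":0,"gripper":7.0},
  {"x":0,"y":0,"z":2.5,"wx":0,"wy":0,"wz":0,"gripper":7.0},
  {"x":0,"y":0,"z":2.0,"wx":0,"wy":0,"wz":0,"gripper":7.0},
  {"x":0,"y":0,"z":2.0,"wx":0,"wy":0,"wz":0,"gripper":7.0},
  {"x":0,"y":0,"z":2.0,"wx":0,"wy":0,"wz":0,"gripper":7.0},
  {"x":0,"y":0,"z":1.5,"wx":0,"wy":0,"wz":0,"gripper":7.0},
  {"x":0,"y":0,"z":1.5,"wx":0,"wy":0,"wz":0,"gripper":7.0},
  {"x":0,"y":0,"z":0.9,"wx":0,"wy":0,"wz":0,"gripper":7.0},
  {"x":0,"y":0,"z":0,"wx":0,"wy":0,"wz":0,"gripper":7.0},
  {"x":0,"y":0,"z":0,"wx":0,"wy":0,"wz":0,"gripper":4.5},
  {"x":0,"y":0,"z":0,"wx":0,"wy":0,"wz":0,"gripper":4.5},
  {"x":0,"y":0,"z":0,"wx":0,"wy":0,"wz":0,"gripper":4.5},
  {"x":0,"y":0,"z":0,"wx":0,"wy":0,"wz":0,"gripper":4.5},
  {"x":0,"y":0,"z":0,"wx":0,"wy":0,"wz":0,"gripper":4.5},
], newtons=35)

```text
time_s: 3.75
position: [0.434, 0.1363, 0.2165]
tool_rot: [[0.086, 0.996, 0.001], [0.996, -0.086, 0.001], [0.001, 0.001, -1.0]]
ft_force: [-1.4, 2.7, 6.7]
grip_width: 0.0539
```

Request:
step_arm([
  {"x":0,"y":0,"z":-1,"wx":0,"wy":0,"wz":0,"gripper":4.5},
  {"x":0,"y":0,"z":-2,"wx":0,"wy":0,"wz":0,"gripper":4.5},
  {"x":0,"y":0,"z":-2.5,"wx":0,"wy":0,"wz":0,"gripper":4.5},
  {"x":0,"y":0,"z":-2.5,"wx":0,"wy":0,"wz":0,"gripper":4.5},
  {"x":0,"y":0,"z":-2.5,"wx":0,"wy":0,"wz":0,"gripper":4.5},
  {"x":0,"y":0,"z":-2.5,"wx":0,"wy":0,"wz":0,"gripper":4.5},
  {"x":0,"y":0,"z":-2.5,"wx":0,"wy":0,"wz":0,"gripper":4.5},
  {"x":0,"y":0,"z":-1.5,"wx":0,"wy":0,"wz":0,"gripper":4.5},
  {"x":0,"y":0,"z":0,"wx":-0.05,"wy":0,"wz":0,"gripper":4.5},
  {"x":0,"y":0,"z":0,"wx":-0.07,"wy":0,"wz":0,"gripper":4.5},
  {"x":0,"y":0,"z":0,"wx":-0.07,"wy":0,"wz":0,"gripper":4.5},
  {"x":0,"y":0,"z":0,"wx":-0.07,"wy":0,"wz":0,"gripper":4.5},
  {"x":0,"y":0,"z":0,"wx":-0.07,"wy":0,"wz":0,"gripper":4.5},
  {"x":0,"y":0,"z":0,"wx":-0.07,"wy":0,"wz":0,"gripper":4.5},
  {"x":0,"y":0,"z":0,"wx":-0.036,"wy":0,"wz":0,"gripper":4.5},
  {"x":0,"y":0,"z":0,"wx":0,"wy":0,"wz":0,"gripper":4.5},
])

```text
time_s: 5.35
position: [0.4335, 0.136, 0.3862]
tool_rot: [[0.086, 0.903, 0.421], [0.996, -0.078, -0.036], [-0.0, 0.423, -0.906]]
ft_force: [-0.0, 0.3, -0.5]
grip_width: 0.0541
```

```bash
cat > p.py <<'E'
from h import *
np.set_printoptions(precision=4,suppress=True)
s=env.observe(); R=s['tool_rot'];p=s['position']; a=-R[:,2]
tip=np.array([.4885,-.2075,.125])
print(s['time_s'],p,s['grip_width'],'a',a,'ft',s['ft_force'])
print('tip in cup', R.T@(tip-(p-.2165*a))*[1,1,-1])
for k in (.03,.086): print(k,'tool cm to depth',R.T@(tip+(.2165-k)*a-p if k>.05 else tip+(.2165+k)*a-p)*100)
E
python3 p.py
```

```text
5.35 [0.4335 0.136  0.3862] 0.054136792048865325 a [-0.4211  0.0365  0.9063] ft [-0.0133  0.2788 -0.4854]
tip in cup [-0.3375 -0.034  -0.0559]
0.03 tool cm to depth [-33.75    -3.4016   2.5948]
0.086 tool cm to depth [-33.75    -3.4016  14.1948]
```

Request:
step_arm([
  {"x":-1.25,"y":-0.2,"z":0,"wx":0,"wy":0,"wz":0,"gripper":4.5},
  {"x":-2.4,"y":-0.25,"z":0.1,"wx":0,"wy":0,"wz":0,"gripper":4.5},
  {"x":-2.4,"y":-0.25,"z":0.1,"wx":0,"wy":0,"wz":0,"gripper":4.5},
  {"x":-2.4,"y":-0.25,"z":0.1,"wx":0,"wy":0,"wz":0,"gripper":4.5},
  {"x":-2.4,"y":-0.25,"z":0.1,"wx":0,"wy":0,"wz":0,"gripper":4.5},
  {"x":-2.4,"y":-0.25,"z":0.1,"wx":0,"wy":0,"wz":0,"gripper":4.5},
  {"x":-2.4,"y":-0.25,"z":0.1,"wx":0,"wy":0,"wz":0,"gripper":4.5},
  {"x":-2.4,"y":-0.25,"z":0.1,"wx":0,"wy":0,"wz":0,"gripper":4.5},
  {"x":-2.4,"y":-0.25,"z":0.1,"wx":0,"wy":0,"wz":0,"gripper":4.5},
  {"x":-2.4,"y":-0.25,"z":0.1,"wx":0,"wy":0,"wz":0,"gripper":4.5},
  {"x":-2.4,"y":-0.25,"z":0.1,"wx":0,"wy":0,"wz":0,"gripper":4.5},
  {"x":-2.4,"y":-0.25,"z":0.1,"wx":0,"wy":0,"wz":0,"gripper":4.5},
  {"x":-2.4,"y":-0.25,"z":0.1,"wx":0,"wy":0,"wz":0,"gripper":4.5},
  {"x":-2.4,"y":-0.2,"z":0.1,"wx":0,"wy":0,"wz":0,"gripper":4.5},
  {"x":-1.3,"y":0,"z":0,"wx":0,"wy":0,"wz":0,"gripper":4.5},
  {"x":0,"y":0,"z":0,"wx":0,"wy":0,"wz":0,"gripper":4.5},
])

```text
time_s: 6.95
position: [0.3798, -0.199, 0.3598]
tool_rot: [[0.087, 0.903, 0.421], [0.996, -0.079, -0.037], [0.0, 0.422, -0.906]]
ft_force: [-0.2, 0.1, -1.9]
grip_width: 0.0539
```

```bash
python3 p.py; python3 - <<'E'
from h import *
a=snap('scene','s3')['color'][120:280,290:490]; b=snap('side','d3')['color'][130:290,220:420]
cv2.imwrite('pics/m3.png',cv2.resize(np.hstack([a,b]),None,fx=2,fy=2,interpolation=2))
E
```

```text
6.95 [ 0.3798 -0.199   0.3598] 0.053871402069098705 a [-0.4206  0.0367  0.9065] ft [-0.2106  0.1225 -1.8968]
tip in cup [ 0.001  -0.0003 -0.0424]
0.03 tool cm to depth [ 0.1001 -0.0264  1.2393]
0.086 tool cm to depth [ 0.1001 -0.0264 12.8393]
```

View pics/m3.png

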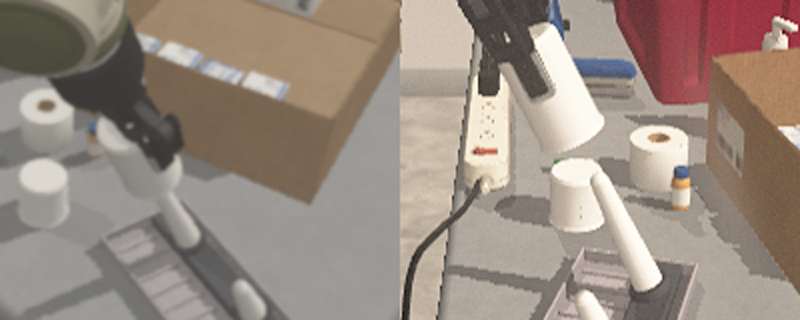

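The cup is lined up above the long peg in both views. In the side view its mouth looks slightly to the robot side, so I'll check that numerically.

```bash
python3 - <<'E'
from h import *
s=env.observe(); R=s['tool_rot'];p=s['position']; a=-R[:,2]; m=p-.2165*a
tip=np.array([.4885,-.2075,.125]); foot=tip+np.array([.051*.996,-.051*.087,-.109])
out=[]
for f,o in (('s3',(290,120)),('d3',(220,130))):
    im=cv2.imread('pics/'+f+'.png')
    T=np.linspace(0,2*np.pi,73); P=lambda X: np.int32(np.array([proj(f,x) for x in X])*16)
    cv2.polylines(im,[P([m+.029*(R[:,0]*np.cos(t)+R[:,1]*np.sin(t)) for t in T])],True,(0,0,255),1,16,4)
    for q in (tip,foot): print(f,proj(f,q))
    cv2.polylines(im,[P([m+.09*a,m])],False,(0,160,0),1,16,4)
    cv2.polylines(im,[P([tip,foot])],False,(255,0,0),1,16,4)
    x,y=o; out.append(im[y:y+150,x:x+130])
cv2.imwrite('pics/m4.png',cv2.resize(np.hstack(out),None,fx=3,fy=3,interpolation=2))
E
```

```text
s3 [370.64488645 213.68768047]
s3 [383.89312042 237.60060469]
d3 [318.46842459 217.5972171 ]
d3 [347.99711448 274.462623  ]
```

View pics/m4.png

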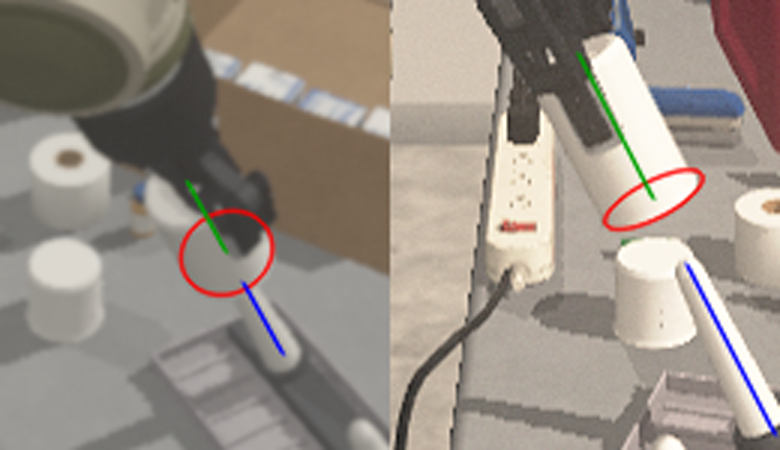

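The predicted mouth ring coincides with the real rim, and the cup's axis points at the peg tip. I'll slide it on along the slant.

Request:
step_arm([
  {"x":0.1,"y":0,"z":0.6,"wx":0,"wy":0,"wz":0,"gripper":4.5},
  {"x":0,"y":0,"z":1,"wx":0,"wy":0,"wz":0,"gripper":4.5},
  {"x":0,"y":0,"z":1,"wx":0,"wy":0,"wz":0,"gripper":4.5},
  {"x":0,"y":0,"z":1,"wx":0,"wy":0,"wz":0,"gripper":4.5},
  {"x":0,"y":0,"z":1,"wx":0,"wy":0,"wz":0,"gripper":4.5},
  {"x":0,"y":0,"z":1,"wx":0,"wy":0,"wz":0,"gripper":4.5},
  {"x":0,"y":0,"z":1,"wx":0,"wy":0,"wz":0,"gripper":4.5},
  {"x":0,"y":0,"z":1,"wx":0,"wy":0,"wz":0,"gripper":4.5},
  {"x":0,"y":0,"z":0.8,"wx":0,"wy":0,"wz":0,"gripper":4.5},
  {"x":0,"y":0,"z":0.8,"wx":0,"wy":0,"wz":0,"gripper":4.5},
  {"x":0,"y":0,"z":0.8,"wx":0,"wy":0,"wz":0,"gripper":4.5},
  {"x":0,"y":0,"z":0,"wx":0,"wy":0,"wz":0,"gripper":4.5},
])

```text
time_s: 8.25
position: [0.4222, -0.2006, 0.2681]
tool_rot: [[0.086, 0.904, 0.42], [0.996, -0.078, -0.035], [0.001, 0.421, -0.907]]
ft_force: [-0.1, 0.1, -0.5]
grip_width: 0.0538
```

```bash
python3 p.py
```

```text
8.25 [ 0.4222 -0.2006  0.2681] 0.05383608003502969 a [-0.4198  0.0353  0.9069] ft [-0.0996  0.1403 -0.4866]
tip in cup [-0.0013  0.0002  0.0587]
0.03 tool cm to depth [-0.1341  0.0196 -8.8657]
0.086 tool cm to depth [-0.1341  0.0196  2.7343]
```

Request:
step_arm([
  {"x":-0.1,"y":0,"z":0.6,"wx":0,"wy":0,"wz":0,"gripper":4.5},
  {"x":0,"y":0,"z":0.6,"wx":0,"wy":0,"wz":0,"gripper":4.5},
  {"x":0,"y":0,"z":0.5,"wx":0,"wy":0,"wz":0,"gripper":4.5},
  {"x":0,"y":0,"z":0.3,"wx":0,"wy":0,"wz":0,"gripper":4.5},
  {"x":0,"y":0,"z":0.2,"wx":0,"wy":0,"wz":0,"gripper":4.5},
  {"x":0,"y":0,"z":0.1,"wx":0,"wy":0,"wz":0,"gripper":4.5},
  {"x":0,"y":0,"z":0,"wx":0,"wy":0,"wz":0,"gripper":4.5},
])

```text
time_s: 8.95
position: [0.4316, -0.2024, 0.2481]
tool_rot: [[0.086, 0.903, 0.421], [0.996, -0.078, -0.036], [-0.0, 0.422, -0.906]]
ft_force: [-0.1, -0.2, -1.5]
grip_width: 0.0539
```

```bash
python3 p.py
```

```text
8.95 [ 0.4316 -0.2024  0.2481] 0.053858947512293184 a [-0.4208  0.0362  0.9064] ft [-0.0885 -0.2267 -1.4906]
tip in cup [-0.0002 -0.0002  0.0808]
0.03 tool cm to depth [ -0.0184  -0.0164 -11.0786]
0.086 tool cm to depth [-0.0184 -0.0164  0.5214]
```

Five millimetres remain, so I'll feel for the bottom in small steps.

Request:
step_arm([
  {"x":0,"y":0,"z":0.1,"wx":0,"wy":0,"wz":0,"gripper":4.5},
  {"x":0,"y":0,"z":0.1,"wx":0,"wy":0,"wz":0,"gripper":4.5},
  {"x":0,"y":0,"z":0.1,"wx":0,"wy":0,"wz":0,"gripper":4.5},
  {"x":0,"y":0,"z":0.1,"wx":0,"wy":0,"wz":0,"gripper":4.5},
  {"x":0,"y":0,"z":0,"wx":0,"wy":0,"wz":0,"gripper":4.5},
  {"x":0,"y":0,"z":0,"wx":0,"wy":0,"wz":0,"gripper":4.5},
])

```text
time_s: 9.55
position: [0.4332, -0.2026, 0.2445]
tool_rot: [[0.086, 0.903, 0.421], [0.996, -0.078, -0.036], [-0.0, 0.422, -0.906]]
ft_force: [-0.5, 0.8, -1.2]
grip_width: 0.0538
```

```bash
python3 p.py
```

```text
9.55 [ 0.4332 -0.2026  0.2445] 0.053777264942919956 a [-0.4208  0.0362  0.9065] ft [-0.5261  0.8215 -1.1615]
tip in cup [-0.0002 -0.0002  0.0848]
0.03 tool cm to depth [ -0.0181  -0.0158 -11.478 ]
0.086 tool cm to depth [-0.0181 -0.0158  0.122 ]
```

Request:
step_arm([
  {"x":0,"y":0,"z":0.1,"wx":0,"wy":0,"wz":0,"gripper":4.5},
  {"x":0,"y":0,"z":0.1,"wx":0,"wy":0,"wz":0,"gripper":4.5},
  {"x":0,"y":0,"z":0,"wx":0,"wy":0,"wz":0,"gripper":4.5},
  {"x":0,"y":0,"z":0,"wx":0,"wy":0,"wz":0,"gripper":4.5},
])

```text
time_s: 9.95
position: [0.4336, -0.2025, 0.2438]
tool_rot: [[0.085, 0.903, 0.422], [0.996, -0.077, -0.037], [-0.001, 0.423, -0.906]]
ft_force: [-11.9, 1.2, 16.1]
grip_width: 0.0537
```

```bash
python3 p.py; python3 - <<'E'
from h import *
a=snap('scene','s5')['color'][120:280,290:490]; b=snap('side','d5')['color'][130:290,220:420]
cv2.imwrite('pics/m5.png',cv2.resize(np.hstack([a,b]),None,fx=2,fy=2,interpolation=2))
E
```

```text
9.95 [ 0.4336 -0.2025  0.2438] 0.053704451683184835 a [-0.4216  0.037   0.906 ] ft [-11.8916   1.2129  16.0738]
tip in cup [-0.0002 -0.0003  0.0856]
0.03 tool cm to depth [ -0.0182  -0.0334 -11.5577]
0.086 tool cm to depth [-0.0182 -0.0334  0.0423]
```

View pics/m5.png

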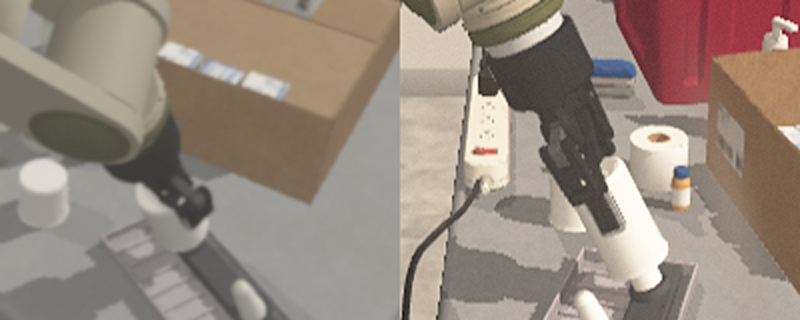

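The peg's tip has met the closed end: about 20 N at a computed depth of 86 mm. The pictures show the cup all the way down with the peg's foot coming out at the mouth. I'll ease off, release and retreat along the slant.

Request:
step_arm([
  {"x":0,"y":0,"z":-0.1,"wx":0,"wy":0,"wz":0,"gripper":4.5},
  {"x":0,"y":0,"z":0,"wx":0,"wy":0,"wz":0,"gripper":4.5},
  {"x":0,"y":0,"z":0,"wx":0,"wy":0,"wz":0,"gripper":5.8},
  {"x":0,"y":0,"z":0,"wx":0,"wy":0,"wz":0,"gripper":6.5},
  {"x":0,"y":0,"z":0,"wx":0,"wy":0,"wz":0,"gripper":7.5},
  {"x":0,"y":0,"z":0,"wx":0,"wy":0,"wz":0,"gripper":7.5},
  {"x":0,"y":0,"z":0,"wx":0,"wy":0,"wz":0,"gripper":7.5},
  {"x":0,"y":0,"z":-0.5,"wx":0,"wy":0,"wz":0,"gripper":7.5},
  {"x":0,"y":0,"z":-1,"wx":0,"wy":0,"wz":0,"gripper":7.5},
  {"x":0,"y":0,"z":-1.5,"wx":0,"wy":0,"wz":0,"gripper":7.5},
  {"x":0,"y":0,"z":-2,"wx":0,"wy":0,"wz":0,"gripper":7.5},
  {"x":0,"y":0,"z":-2,"wx":0,"wy":0,"wz":0,"gripper":7.5},
  {"x":0,"y":0,"z":-2,"wx":0,"wy":0,"wz":0,"gripper":7.5},
  {"x":0,"y":0,"z":-2,"wx":0,"wy":0,"wz":0,"gripper":7.5},
  {"x":0,"y":0,"z":-1,"wx":0,"wy":0,"wz":0,"gripper":7.5},
  {"x":0,"y":0,"z":0,"wx":0,"wy":0,"wz":0,"gripper":7.5},
  {"x":0,"y":0,"z":0,"wx":0,"wy":0,"wz":0,"gripper":7.5},
])

```text
time_s: 11.75
position: [0.3831, -0.1982, 0.3521]
tool_rot: [[0.086, 0.903, 0.421], [0.996, -0.078, -0.036], [0.0, 0.422, -0.907]]
ft_force: [-0.2, -0.1, 0.2]
grip_width: 0.0748
```

```bash
python3 - <<'E'
from h import *
a=snap('scene','s6')['color'][120:280,290:490]; b=snap('side','d6')['color'][130:290,220:420]
cv2.imwrite('pics/m6.png',cv2.resize(np.hstack([a,b]),None,fx=2,fy=2,interpolation=2))
s=env.observe();print(s['time_s'],s['ft_force'])
E
```

```text
11.85 [0.0628011  0.22452399 0.28248794]
```

View pics/m6.png

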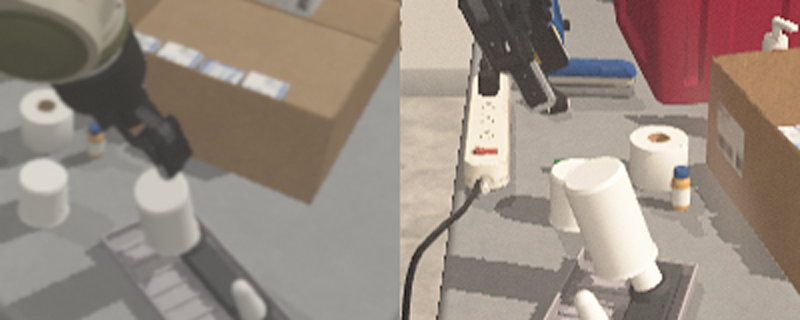

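The cup hangs mouth-down on the long peg, the gripper is clear and the short beaker hasn't moved. I'll do a quick check that it's at rest, then hand in.

```bash
python3 - <<'E'
from h import *
for _ in range(8): d=env.get_image('side')['color']
a=cv2.imread('pics/d6.png'); b=cv2.imread('pics/d0.png') if 0 else cv2.imread('pics/side0.png')
df=lambda p,q,r:(np.abs(cv2.GaussianBlur(p,(5,5),0).astype(int)-cv2.GaussianBlur(q,(5,5),0))[r].max())
r=np.s_[205:280,295:360]; print('tall max diff over 0.4 s',df(d,a,r)); print('short edge vs start',df(d,b,np.s_[212:246,292:302]))
if df(d,a,r)<30: env.close_job(); print('closed')
E
```

```text
tall max diff over 0.4 s 3
short edge vs start 20
the job is handed in; nothing more can be done
closed
```

The tall beaker is hanging mouth-down on the long peg, the gripper is clear of it, and I've handed the job in at about 12 s of the 35 s allowed. No verdict is reported.

I gripped it from above (54 mm measured across the jaws), lifted it, tilted it 25° to match the peg and slid it down along the slant. I kept hold until the peg's tip met the closed end: about 20 N, with the tip computed at 86 mm inside the beaker. Then I eased off 1 mm, let go and backed away.

- **Tall beaker:** the last pictures show it on the long peg. It settled at a slightly different tilt after release, and I did not measure its final pose. It did not move in the side view over 0.4 s.
- **Short beaker:** it is standing in the same place by eye. The comparison of its edge with the first picture showed a difference of 20 out of 255. I took that to be the tall beaker's new shadow nearby and did not check further.
- **Robot:** the wrist force was near zero after release.

My first move call was refused because its rows lacked some keys, so nothing moved then.

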